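# Set out the elephant family by size

## Robot

A 7-joint arm with a two-finger parallel gripper is mounted at the origin on the work surface. World frame = base frame: x ahead of the robot, y to its left, z up, the work surface at z = 0. Lengths are in m, angles in rad, forces in N, time in s.
With the tool pointing down it reaches from about 0.4 to 0.85 m from the base axis. Payload 10.4 kg.
Tool frame: the origin (TCP) lies on the centre line of the jaws, within the pads' length; the fingertips stand 17 mm ahead of it and the grasp point (between the pads) lies 2 mm behind it; z points along the fingers, y is the line along which they close (so a half turn about z gives the same grasp; the last joint's range is limited). The gripper opens to 85 mm and grips with 20 to 120 N. Pads are 22 mm wide; open, the fingers measure 114 mm over their backs; the gripper's body (76 mm by 85 mm) begins 54 mm behind the grasp point. The pads swing forward as they close: fully open they stand 13 mm farther back than shut.
Start: joints at [-1.326, 0.332, -0.065, 1.46, 0.022, 1.35, -0.088], TCP at [0.165, 0.603, 0.248] pointing down, gripper open.
Joint ranges: [-2.6, 2.6], [-0.5, 2.12], [-1.47, 1.34], [0.16, 2.42], [-1.27, 4.41], [0.06, 2.06], [-2.6, 2.6]. Speed limits (rad/s): [2.22, 2.22, 2.79, 2.79, 3.14, 3.14, 3.14].

## Interface

Orientations are given as a unit quaternion [x, y, z, w].
In Python, from workcell import get_obs, optics, job gives the robot as it stands. The module is installed in compiled form; this text tells all that it offers.
- The arm moves only by the tool send_rows, never from a script. Its argument "plan" is a list that holds one entry, the list of rows, each a list of 7 numbers: the turn, a rotation vector about the tool's x, y, z in units of 1.5 rad (1.0 is 1.5 rad), then the shift along the tool's x, y, z in units of 20 cm (1.0 is 20 cm), then the opening, from 0 (shut) to 1 (fully open). A call has 1 to 20 rows; each row shifts and turns the commanded pose from where the row before left it, along the tool's axes as they then stand; what a row does not reach is not made up. A row lasts 1/12 s, in which the tool goes at most 41.7 mm and 7.16 degrees, less where a joint would pass 70% of its speed; a pose out of reach is approached as far as the arm can. A call with a number of a shift or a turn outside -1 to 1 is refused whole. A call with a gripper value outside its range is refused whole. The fingers move at their own pace and stop on an object; "squeeze" is the grip in N (left out, the last holds). Time passes only in rows, so rows that do not move let the fingers close. It gives the time, the measured TCP pose, the force, the opening and the grip force at its end, in the units of the state.
- get_obs(): the state, without advancing time (a new reading comes with each control period).
- optics.camera(name): name is "scene" or "top"; returns the picture (480x640x3 uint8, red, green, blue); there is no depth.
- optics.get_calibration(name): a dict with "intrinsics" (3x3 intrinsics, pixels), "world_from_camera" (4x4, takes a point from camera to world coordinates). Camera axes: x right, y up, looking along -z (the intrinsics and any distortion apply to the point x, -y, -z); pixel columns grow to the right and rows downward; lengths in m; the calibration is good to about 2 mm. A picture is of the moment at which its call begins. get_calibration takes no time and is no camera call.
- job.hand_in(): hands the job in; it is judged then, once.
The state is a dict: "clock": time; "joint_pos": joint angles; "joint_velocities": joint speeds; "tau": joint torques, N m; "position": TCP position; "ee_rot": TCP orientation; "ft_force": force on the tool from outside, world axes, zero at the start; "torque": the same for the moment, N m; "grip_width": opening from 0.0 (shut) to 1.0 (fully open); "grasp_force": force on a finger pad.
Only numpy, scipy, OpenCV 4.12 (cv2) and the standard library are available. Lean on these libraries where they do the work, as an engineer would, in place of code of your own. Each camera call takes 0.05 s, during which the arm holds its last target. There are 200 camera calls.

## Task

Line the four wooden elephants up by size on the marks of the display plank: the largest on the mark next to the toy pine tree, then ever smaller, the smallest on the mark next to the hut. Each stands upright on its legs, centred on its mark and in line with the plank, facing either way. Do not tip any elephant over on the way, and leave the black tumbler where it is.

Things in the scene. Friction and masses are not known exactly. Their poses are not given: they have to be found in the camera images.
- elephant_a: the largest of four loose flat-sawn toy elephants of brown wood, on its legs: 92 mm high, 86 mm long nose to tail, 30 mm thick (flat sides), 110 g or so. Origin at floor level under the middle of its length and thickness; x lengthwise to the trunk, y across the thickness, z up. Over the origin it is solid from 32 to 84 mm height: grip there, across y
- elephant_b: the second largest of four loose flat-sawn toy elephants of brown wood, on its legs: 78 mm high, 73 mm long nose to tail, 30 mm thick (flat sides), 79 g or so. Origin at floor level under the middle of its length and thickness; x lengthwise to the trunk, y across the thickness, z up. Over the origin it is solid from 27 to 71 mm height: grip there, across y
- elephant_c: the third largest of four loose flat-sawn toy elephants of brown wood, on its legs: 64 mm high, 60 mm long nose to tail, 30 mm thick (flat sides), 53 g or so. Origin at floor level under the middle of its length and thickness; x lengthwise to the trunk, y across the thickness, z up. Over the origin it is solid from 22 to 58 mm height: grip there, across y
- elephant_d: the smallest of four loose flat-sawn toy elephants of brown wood, on its legs: 50 mm high, 47 mm long nose to tail, 30 mm thick (flat sides), 32 g or so. Origin at floor level under the middle of its length and thickness; x lengthwise to the trunk, y across the thickness, z up. Over the origin it is solid from 17 to 46 mm height: grip there, across y
- mark_1: dark wooden inlay 72 x 38 mm, flush in the top of the display plank; one of four alike in a straight row, 96 mm apart, mark_1 to mark_4 in order. Origin at its centre on the plank's top; y along the row (mark_1 towards mark_4), x across, z up. The plank is fixed plywood, 570 x 80 mm, its top 12 mm above the bench
- mark_2: dark wooden inlay 72 x 38 mm, flush in the top of the display plank; one of four alike in a straight row, 96 mm apart, mark_1 to mark_4 in order. Origin at its centre on the plank's top; y along the row (mark_1 towards mark_4), x across, z up. The plank is fixed plywood, 570 x 80 mm, its top 12 mm above the bench
- mark_3: dark wooden inlay 72 x 38 mm, flush in the top of the display plank; one of four alike in a straight row, 96 mm apart, mark_1 to mark_4 in order. Origin at its centre on the plank's top; y along the row (mark_1 towards mark_4), x across, z up. The plank is fixed plywood, 570 x 80 mm, its top 12 mm above the bench
- mark_4: dark wooden inlay 72 x 38 mm, flush in the top of the display plank; one of four alike in a straight row, 96 mm apart, mark_1 to mark_4 in order. Origin at its centre on the plank's top; y along the row (mark_1 towards mark_4), x across, z up. The plank is fixed plywood, 570 x 80 mm, its top 12 mm above the bench
- tree: turned pale wooden toy pine tree, round, 90 mm high, 48 mm wide, fixed at one end of the plank, 106 mm beyond the end mark's centre: beyond mark_1 or beyond mark_4. A fixed square toy hut with a dark gable roof, 50 mm wide and 56 mm high, stands at the other end. Origin at the centre of its foot, on the plank's top
- tumbler: black closed drinking tumbler, 76 mm wide, 98 mm high, standing loose on the bench off the left end of the plank; a bystander. Origin at the centre of its foot
Not all that is in view belongs to the job. Leave any red look-alike of the elephant_b alone.

How it is judged:
At the end, for the whole second after the job is handed in: From the tree's end to the hut's end of the row the elephants stand in order a, b, c, d, one per mark: origin within 12 mm of the mark's centre (horizontally) and within 4 mm of the plank's top, lengthwise axis within 0.2 rad of the row either way round, upright within 0.1 rad, at rest (((horizontal distance between tree and mark_1 below 0.2 m and horizontal distance between elephant_a and mark_1 below 0.012 m and z of elephant_a in the frame of mark_1 between -0.004 and 0.004 m and angle between the x axis of elephant_a and the y axis of mark_1, either way round below 0.2 rad and horizontal distance between elephant_b and mark_2 below 0.012 m and z of elephant_b in the frame of mark_2 between -0.004 and 0.004 m and angle between the x axis of elephant_b and the y axis of mark_2, either way round below 0.2 rad and horizontal distance between elephant_c and mark_3 below 0.012 m and z of elephant_c in the frame of mark_3 between -0.004 and 0.004 m and angle between the x axis of elephant_c and the y axis of mark_3, either way round below 0.2 rad and horizontal distance between elephant_d and mark_4 below 0.012 m and z of elephant_d in the frame of mark_4 between -0.004 and 0.004 m and angle between the x axis of elephant_d and the y axis of mark_4, either way round below 0.2 rad) or (horizontal distance between tree and mark_4 below 0.2 m and horizontal distance between elephant_a and mark_4 below 0.012 m and z of elephant_a in the frame of mark_4 between -0.004 and 0.004 m and angle between the x axis of elephant_a and the y axis of mark_4, either way round below 0.2 rad and horizontal distance between elephant_b and mark_3 below 0.012 m and z of elephant_b in the frame of mark_3 between -0.004 and 0.004 m and angle between the x axis of elephant_b and the y axis of mark_3, either way round below 0.2 rad and horizontal distance between elephant_c and mark_2 below 0.012 m and z of elephant_c in the frame of mark_2 between -0.004 and 0.004 m and angle between the x axis of elephant_c and the y axis of mark_2, either way round below 0.2 rad and horizontal distance between elephant_d and mark_1 below 0.012 m and z of elephant_d in the frame of mark_1 between -0.004 and 0.004 m and angle between the x axis of elephant_d and the y axis of mark_1, either way round below 0.2 rad)) and angle between each of elephant_a, elephant_b, elephant_c, elephant_d's own z axis and vertical below 0.1 rad and linear speed of each of elephant_a, elephant_b, elephant_c, elephant_d below 0.02 m/s and angular speed of each of elephant_a, elephant_b, elephant_c, elephant_d below 0.2 rad/s); the robot touches nothing.
It fails at once if an elephant is tipped over (more than 0.6 rad from upright) (angle between any of elephant_a, elephant_b, elephant_c, elephant_d's own z axis and vertical above 0.6 rad).
It fails at once if the tumbler is moved by more than 15 mm (distance of tumbler from where it was at the start of the episode above 0.015 m).
It also fails if it takes over 112 s, if anything falls off the work surface, if the arm or the gripper's body presses on something with over 40 N, if the wrist force passes 120 N, or if a joint passes its speed limit or range.

## Working session

There is one attempt and no reset: what is moved stays moved. The work goes in short steps, Python scripts to look and compute and a tool call to move; the robot and the scene stay as the last step left them, time stands still between calls to the robot, and variables do not carry over. Pictures are saved under pics/ and viewed, at most 14 in all, crops included, and the job is handed in when it is done.

Besides the shell and the picture viewer there is one more tool, called after ">>>" by a JSON object that holds its "method" and its "body". send_rows: Moves the arm, as the interface text tells. Its arguments: {"type":"object","properties":{"plan":{"type":"array"},"squeeze":{"type":"number"}},"required":["plan"]}

```bash
mkdir -p pics; python3 - <<'E'
from workcell import get_obs, optics
import cv2
o=get_obs();print({k:(o[k]) for k in("clock","position","ee_rot","grip_width")})
for n in("scene","top"):
    cv2.imwrite(f"pics/{n}0.png",optics.camera(n)[:,:,::-1]); c=optics.get_calibration(n);print(c)
E
```

```text
{'clock': 0.0, 'position': array([0.16529212, 0.60237153, 0.24753453]), 'ee_rot': array([ 1.33502074e-01,  9.91048284e-01, -7.01173192e-04, -6.35883488e-05]), 'grip_width': 1.0009826295460864}
{'intrinsics': array([[465.49692208,   0.        , 321.87268727],
       [  0.        , 465.49692208, 250.89592377],
       [  0.        ,   0.        ,   1.        ]]), 'world_from_camera': array([[-0.31361862, -0.77097898,  0.55428763,  1.02164344],
       [ 0.94950525, -0.24902287,  0.19085961,  0.26076224],
       [-0.00911845,  0.58615614,  0.8101468 ,  0.8617496 ],
       [ 0.        ,  0.        ,  0.        ,  1.        ]])}
{'intrinsics': array([[459.54600878,   0.        , 320.03909343],
       [  0.        , 459.54600878, 241.65203903],
       [  0.        ,   0.        ,   1.        ]]), 'world_from_camera': array([[-0.01858942,  0.99304447, -0.1162631 ,  0.35848853],
       [-0.99979898, -0.01933646, -0.00530076,  0.05028654],
       [-0.00751201,  0.11614119,  0.99320431,  1.15511427],
       [ 0.        ,  0.        ,  0.        ,  1.        ]])}
```

View pics/top0.png

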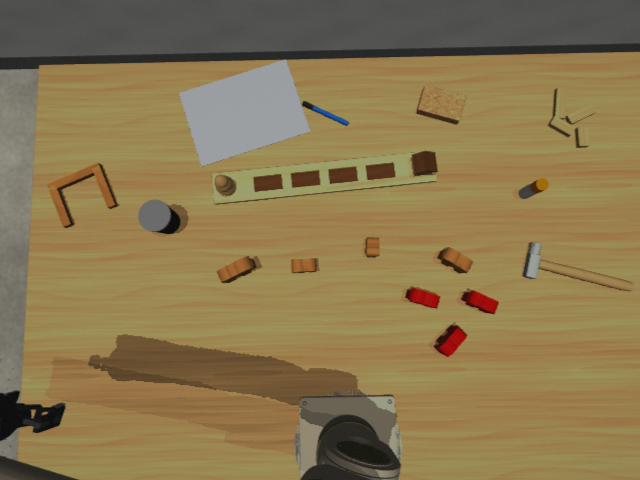

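View pics/scene0.png

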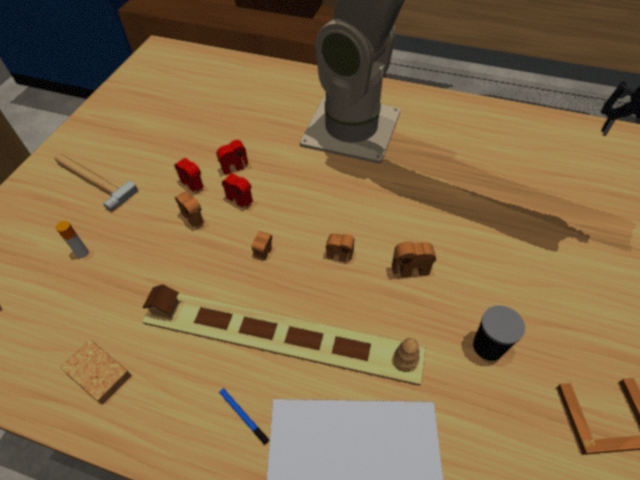

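Top view: tree at (224,184), hut at (425,162), marks at (268,183), (306,179), (343,175), (380,171). Elephants: a (238,268), c (305,265), d (373,247), b (457,260). Red decoys are near b.

```bash
cat > h.py <<'E'
import numpy as np,cv2
from workcell import get_obs,optics
def ray(n,px,z):
    c=optics.get_calibration(n);K=c["intrinsics"];T=c["world_from_camera"]
    px=np.atleast_2d(px).astype(float)
    d=np.c_[(px[:,0]-K[0,2])/K[0,0],-(px[:,1]-K[1,2])/K[1,1],-np.ones(len(px))]@T[:3,:3].T
    return T[:3,3]+d*((z-T[2,3])/d[:,2])[:,None]
def proj(n,P):
    c=optics.get_calibration(n);K=c["intrinsics"];T=c["world_from_camera"]
    q=(np.atleast_2d(P)-T[:3,3])@T[:3,:3]
    return np.c_[K[0,2]+K[0,0]*q[:,0]/-q[:,2],K[1,2]+K[1,1]*q[:,1]/q[:,2]]
E
python3 - <<'E'
from h import *
t=cv2.imread("pics/top0.png")
L=cv2.resize(t[225:290,210:330],None,fx=6.6,fy=6.6,interpolation=cv2.INTER_CUBIC)
R=cv2.resize(t[228:280,355:475],None,fx=6.6,fy=6.6,interpolation=cv2.INTER_CUBIC)[:165*2]
s=np.vstack([L,R])[:, :792];print(L.shape,R.shape);cv2.imwrite("pics/cr.png",cv2.resize(s,(600,int(600*s.shape[0]/792))) if s.shape[0]>800 else cv2.resize(s,None,fx=.78,fy=.78))
cv2.imwrite("pics/crL.png",L)
# marks
g=cv2.cvtColor(t,cv2.COLOR_BGR2HSV);print([g[y,x] .tolist() for x,y in((268,183),(306,179),(343,175),(380,171),(250,190))])
m=((g[...,2]<110)&(g[...,0]<15)).astype(np.uint8);n,_,st,ce=cv2.connectedComponentsWithStats(m)
for i in range(1,n):
    if 80<st[i,4]<1500 and 140<ce[i,1]<300: print(st[i],ce[i].round(1),ray("top",ce[i],.012)[0].round(4))
E
```

```text
(429, 792, 3) (330, 792, 3)
[[12, 177, 91], [12, 178, 90], [12, 178, 89], [12, 171, 91], [32, 79, 159]]
[412 152  25  23 438] [424.  162.3] [ 0.6911 -0.2127  0.012 ]
[366 163  29  17 365] [380.1 171. ] [ 0.6704 -0.1001  0.012 ]
[329 168  28  15 364] [342.6 175. ] [ 0.6621 -0.0042  0.012 ]
[291 171  29  16 368] [305.2 178.7] [0.6543 0.0912 0.012 ]
[ 58 173  36  20  95] [ 75.1 181.2] [0.6599 0.6789 0.012 ]
[254 175  28  16 371] [267.6 182.6] [0.6462 0.1871 0.012 ]
[438 248  29  25 129] [449.8 261.6] [ 0.4362 -0.2654  0.012 ]
[222 257  33  26 129] [241.7 271.4] [0.4216 0.2526 0.012 ]
```

View pics/cr.png

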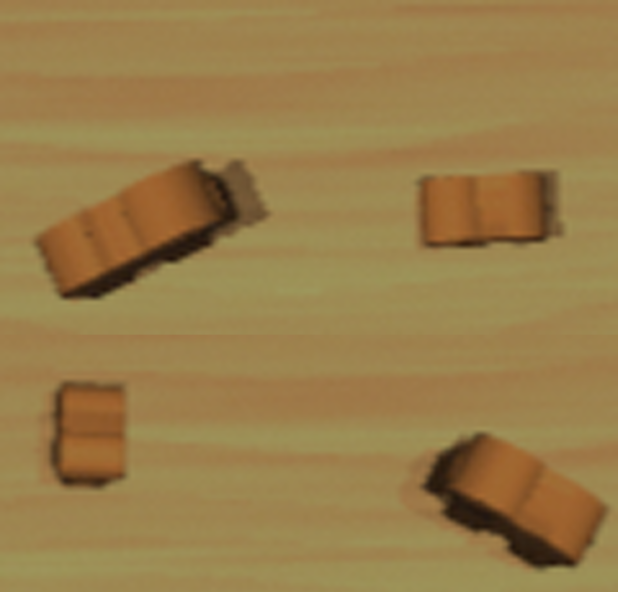

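```bash
cat >> h.py <<'E'
from scipy.optimize import minimize
def boxhull(n,x,y,th,L,H,z0=0,W=.03):
    c,s=np.cos(th),np.sin(th)
    P=[[x+c*i*L/2-s*j*W/2,y+s*i*L/2+c*j*W/2,z0+k*H] for i in(-1,1) for j in(-1,1) for k in(0,1)]
    return cv2.convexHull(proj(n,P).astype(np.float32))[:,0]
def fit(n,poly,L,H,th0,z0=0):
    poly=cv2.convexHull(np.float32(poly))[:,0];A=cv2.contourArea(poly)
    x0=ray(n,poly.mean(0),z0+H/2)[0,:2]
    def f(v):
        b=boxhull(n,*v,L,H,z0);I=cv2.intersectConvexConvex(poly,b)[0];return -I/(A+cv2.contourArea(b)-I)
    r=max((minimize(f,[*x0,th0+d],method="Nelder-Mead",options=dict(initial_simplex=[[*x0,th0+d],[x0[0]+.01,x0[1],th0+d],[x0[0],x0[1]+.01,th0+d],[*x0,th0+d+.15]])) for d in(-.1,.1)),key=lambda r:-r.fun)
    return r.x,-r.fun
S=dict(a=(.086,.092,.060),b=(.073,.078,.052),c=(.060,.064,.042),d=(.047,.050,.034))
def go(x,y,z,yaw,cur=None,rows=None):
    """yaw = azimuth of tool y (mod pi). prints shift in current tool axes (units), then turn about tool z (units)"""
    from scipy.spatial.transform import Rotation as R
    o=get_obs();M=R.from_quat(o["ee_rot"]).as_matrix();p=o["position"] if cur is None else np.array(cur)
    s=M.T@(np.array([x,y,z])-p)/.2
    a=np.arctan2(M[1,1],M[0,1]);d=(yaw-a+np.pi/2)%np.pi-np.pi/2
    # tool z is down: turn about tool z by -d ; tilt fix
    print("shift",s.round(4),"turn z",round(-d/1.5,4),"tilt z",M[:,2].round(4),"pos",p.round(4),"yaw",round(a,3),"j7",o["joint_pos"][6].round(2))
E
python3 - <<'E'
from h import *
Q=dict(a=[(38,243),(64,297),(95,297),(210,235),(235,215),(232,190),(205,160),(193,160)],
c=[(420,178),(540,170),(550,205),(545,238),(490,245),(425,247)],
d=[(62,383),(125,385),(125,475),(105,487),(62,483),(55,470),(58,395)],
b=[(483,433),(607,508),(575,567),(540,567),(440,505),(425,485),(440,455)])
th0=dict(a=-1.08,b=-2.1,c=-1.57,d=0)
sc=cv2.imread("pics/scene0.png")
for k,q in Q.items():
    q=(np.array(q,float)-([0,0] if k in"ac" else [0,334.6])+.5)/5.148-.5+([210,225] if k in "ac" else [355,228])
    v,i=fit("top",q,S[k][0],S[k][1],th0[k]);print(k,v.round(4),round(i,3))
    cv2.polylines(sc,[(boxhull("scene",*v,*S[k][:2])*16).astype(int)],True,(255,255,0),1,shift=4)
cv2.imwrite("pics/ov.png",cv2.resize(sc[150:300,160:450],None,fx=2.7,fy=2.7,interpolation=cv2.INTER_CUBIC))
P=np.array([[.6462,.1871],[.6543,.0912],[.6621,-.0042],[.6704,-.1001]]);i=np.arange(4)
print(np.polyfit(i,P,1),np.arctan2(*(np.polyfit(i,P,1)[0][::-1])))
go(.425,.25,.15,.49)
E
```

```text
a [ 0.4244  0.2572 -1.1914] 0.769
c [ 0.432   0.0959 -1.5232] 0.92
d [ 0.4757 -0.0723 -0.1097] 0.864
b [ 0.4367 -0.27   -2.0449] 0.789
[[ 0.00804 -0.0957 ]
 [ 0.64619  0.18705]] -1.486980611248229
shift [-1.7185 -1.3551  0.4898] turn z 0.542 tilt z [-3.0e-04 -1.2e-03 -1.0e+00] pos [0.1653 0.6024 0.2476] yaw 1.303 j7 -0.09
```

View pics/ov.png

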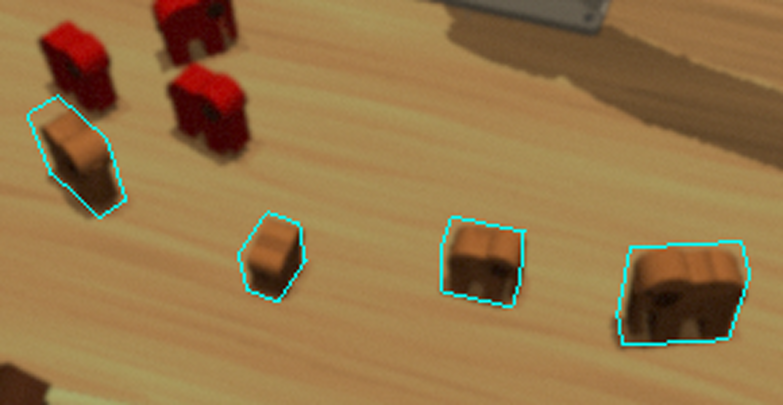

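Boxes overlay the elephants well, but the yaw of a, b and d is better taken from the lit straight edges. I'll fix the yaw and fit position in both views.

```bash
python3 - <<'E'
from h import *
Q=dict(a=[(38,243),(64,297),(95,297),(210,235),(235,215),(232,190),(205,160),(193,160)],
c=[(420,178),(540,170),(550,205),(545,238),(490,245),(425,247)],
d=[(62,383),(125,385),(125,475),(105,487),(62,483),(55,470),(58,395)],
b=[(483,433),(607,508),(575,567),(540,567),(440,505),(425,485),(440,455)])
Z=dict(b=[(45,120),(65,108),(108,140),(125,198),(100,215),(70,180)],a=[(635,250),(735,247),(748,285),(728,338),(628,342),(625,300)],c=[(450,228),(522,230),(518,300),(447,292)],d=[(272,215),(302,228),(300,265),(278,297),(247,285),(247,255)])
th=dict(a=-1.09,b=-2.12,c=-1.517,d=-.01)
for k,q in Q.items():
    q=(np.array(q,float)-([0,0] if k in"ac" else [0,334.6])+.5)/5.148-.5+([210,225] if k in "ac" else [355,228])
    z=(np.array(Z[k],float)+.5)/2.7-.5+[160,150]
    out=[]
    for views in([("top",q)],[("scene",z)],[("top",q),("scene",z)]):
        def f(v):
            t=0
            for n,p in views:
                p=cv2.convexHull(np.float32(p))[:,0];b=boxhull(n,*v,th[k],*S[k][:2]);I=cv2.intersectConvexConvex(p,b)[0];t-=I/(cv2.contourArea(p)+cv2.contourArea(b)-I)
            return t
        x0=ray("top",q.mean(0),.04)[0,:2]
        r=minimize(f,x0,method="Nelder-Mead",options=dict(initial_simplex=[x0,x0+[.01,0],x0+[0,.01]]));out+=[r.x.round(4),round(-r.fun,2)]
    print(k,*out)
E
```

```text
a [0.4235 0.2515] 0.76 [0.4241 0.2599] 0.88 [0.4243 0.2596] 1.63
c [0.4321 0.096 ] 0.92 [0.4312 0.0989] 0.82 [0.432 0.097] 1.73
d [ 0.4733 -0.0712] 0.86 [ 0.4729 -0.0719] 0.81 [ 0.4737 -0.0713] 1.67
b [ 0.4374 -0.2646] 0.78 [ 0.4329 -0.269 ] 0.74 [ 0.4369 -0.2651] 1.52
```

>>> {"method": "send_rows", "body": {"plan": [[[0, 0, 0, -0.17, -0.13, 0.02, 0.8], [0, 0, 0, -0.17, -0.13, 0.02, 0.8], [0, 0, 0, -0.17, -0.13, 0.02, 0.8], [0, 0, 0, -0.17, -0.13, 0.02, 0.8], [0, 0, 0, -0.17, -0.13, 0.02, 0.8], [0, 0, 0, -0.17, -0.13, 0.02, 0.8], [0, 0, 0, -0.17, -0.13, 0.02, 0.8], [0, 0, 0, -0.17, -0.13, 0.02, 0.8], [0, 0, 0, -0.17, -0.13, 0.02, 0.8], [0, 0, 0, -0.17, -0.13, 0.02, 0.8], [0, 0, 0.08, 0, 0, 0, 0.8], [0, 0, 0.08, 0, 0, 0, 0.8], [0, 0, 0.08, 0, 0, 0, 0.8], [0, 0, 0.08, 0, 0, 0, 0.8], [0, 0, 0.08, 0, 0, 0, 0.8], [0, 0, 0.08, 0, 0, 0, 0.8], [0, 0, 0.06, 0, 0, 0, 0.8], [0, 0, 0, 0, 0, 0, 0.8]]], "squeeze": 30}}

```text
clock: 1.6
position: [0.4163, 0.2724, 0.2093]
ee_rot: [0.515, 0.857, -0.0, -0.0]
ft_force: [-0.3, -0.4, 0.3]
grip_width: 0.802
grasp_force: 0.0
```

```bash
python3 - <<'E'
from h import *
go(.424,.257,.062,.481)
E
```

```text
shift [-0.086  -0.0018  0.7363] turn z 0.0052 tilt z [-4.e-04 -3.e-04 -1.e+00] pos [0.4163 0.2724 0.2093] yaw 0.489 j7 -0.17
```

>>> {"method": "send_rows", "body": {"plan": [[[0, 0, 0.005, -0.086, -0.002, 0, 0.8], [0, 0, 0, 0, 0, 0.15, 0.8], [0, 0, 0, 0, 0, 0.15, 0.8], [0, 0, 0, 0, 0, 0.13, 0.8], [0, 0, 0, 0, 0, 0.1, 0.8], [0, 0, 0, 0, 0, 0.1, 0.8], [0, 0, 0, 0, 0, 0.06, 0.8], [0, 0, 0, 0, 0, 0.045, 0.8], [0, 0, 0, 0, 0, 0, 0.8], [0, 0, 0, 0, 0, 0, 0.5], [0, 0, 0, 0, 0, 0, 0.3], [0, 0, 0, 0, 0, 0, 0.2], [0, 0, 0, 0, 0, 0, 0.2], [0, 0, 0, 0, 0, 0, 0.2], [0, 0, 0, 0, 0, 0, 0.2]]], "squeeze": 30}}

```text
clock: 2.85
position: [0.4248, 0.2577, 0.0636]
ee_rot: [0.516, 0.856, 0.001, 0.0]
ft_force: [-0.8, -0.4, 6.7]
grip_width: 0.358
grasp_force: 28.7
```

```bash
python3 - <<'E'
from h import *
go(.424,.257,.212,-1.487+1.571)
s=optics.camera("scene");cv2.imwrite("pics/g.png",cv2.resize(s[200:320,360:480],(600,600),interpolation=cv2.INTER_CUBIC)[:,:,::-1])
# shift to mark1, from lifted pose, expressed in tool axes as now
go(.6462,.187,.212,-1.487+1.571,cur=[.424,.257,.212])
E
```

```text
shift [-6.000e-04 -4.000e-03 -7.421e-01] turn z 0.2678 tilt z [ 0.0013  0.0013 -1.    ] pos [0.4248 0.2577 0.0636] yaw 0.486 j7 -0.09
shift [-0.8281  0.8192  0.001 ] turn z 0.2678 tilt z [ 0.0014  0.0014 -1.    ] pos [0.424 0.257 0.212] yaw 0.486 j7 -0.09
```

View pics/g.png

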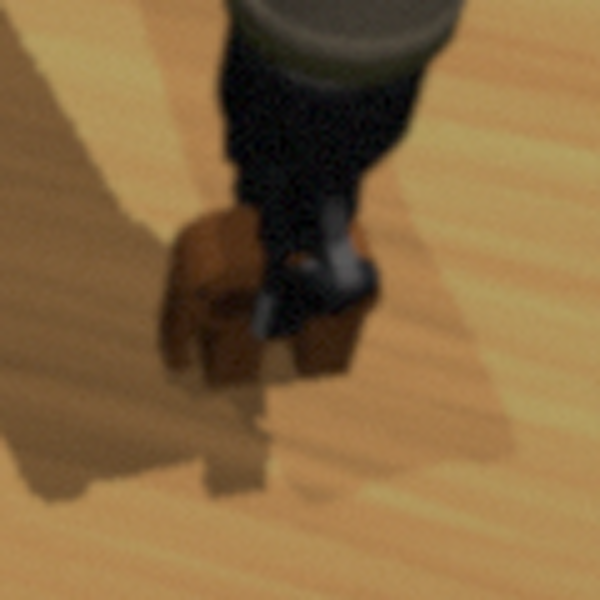

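Grip is good: a sits in the jaws, the pad perhaps a few mm behind the body's middle.

>>> {"method": "send_rows", "body": {"plan": [[[0, 0, 0, 0, 0, -0.05, 0.2], [0, 0, 0, 0, 0, -0.1, 0.2], [0, 0, 0, 0, 0, -0.15, 0.2], [0, 0, 0, 0, 0, -0.15, 0.2], [0, 0, 0, 0, 0, -0.15, 0.2], [0, 0, 0, 0, 0, -0.1, 0.2], [0, 0, 0, -0.1, 0.1, 0, 0.2], [0, 0, 0, -0.1, 0.1, 0, 0.2], [0, 0, 0, -0.1, 0.1, 0, 0.2], [0, 0, 0, -0.1, 0.1, 0, 0.2], [0, 0, 0, -0.1, 0.1, 0, 0.2], [0, 0, 0, -0.1, 0.1, 0, 0.2], [0, 0, 0, -0.1, 0.1, 0, 0.2], [0, 0, 0, -0.1, 0.1, 0, 0.2], [0, 0, 0.06, 0, 0, 0, 0.2], [0, 0, 0.07, 0, 0, 0, 0.2], [0, 0, 0.07, 0, 0, 0, 0.2], [0, 0, 0.068, 0, 0, 0, 0.2], [0, 0, 0, 0, 0, 0, 0.2], [0, 0, 0, 0, 0, 0, 0.2]]]}}

```text
clock: 4.57
position: [0.6402, 0.1904, 0.2029]
ee_rot: [0.676, 0.737, -0.0, -0.0]
ft_force: [-0.6, -0.4, -1.5]
grip_width: 0.348
grasp_force: 30.8
```

```bash
python3 - <<'E'
from h import *
go(.6462,.190,.0766,-1.487+1.571);print(get_obs()["grasp_force"])
E
```

```text
shift [-0.0047  0.0295  0.6316] turn z 0.0019 tilt z [-1.e-04 -0.e+00 -1.e+00] pos [0.6402 0.1904 0.2029] yaw 0.087 j7 -0.13
30.807250274046964
```

>>> {"method": "send_rows", "body": {"plan": [[[0, 0, 0, -0.005, 0.03, 0, 0.2], [0, 0, 0, 0, 0, 0.12, 0.2], [0, 0, 0, 0, 0, 0.14, 0.2], [0, 0, 0, 0, 0, 0.12, 0.2], [0, 0, 0, 0, 0, 0.1, 0.2], [0, 0, 0, 0, 0, 0.06, 0.2], [0, 0, 0, 0, 0, 0.04, 0.2], [0, 0, 0, 0, 0, 0.03, 0.2], [0, 0, 0, 0, 0, 0.02, 0.2], [0, 0, 0, 0, 0, 0.005, 0.2], [0, 0, 0, 0, 0, 0, 0.2], [0, 0, 0, 0, 0, 0, 0.4], [0, 0, 0, 0, 0, 0, 0.6], [0, 0, 0, 0, 0, 0, 0.75], [0, 0, 0, 0, 0, 0, 0.75], [0, 0, 0, 0, 0, -0.1, 0.75], [0, 0, 0, 0, 0, -0.15, 0.75], [0, 0, 0, 0, 0, -0.2, 0.75], [0, 0, 0, 0, 0, -0.18, 0.75]]]}}

```text
clock: 6.15
position: [0.6463, 0.1897, 0.2034]
ee_rot: [0.677, 0.736, -0.0, -0.0]
ft_force: [1.0, 0.1, 0.8]
grip_width: 0.753
grasp_force: 0.0
```

```bash
python3 - <<'E'
from h import *
go(.432,.0968,.2,-1.517+1.571)
go(.432,.0968,.044,-1.517+1.571)
E
```

```text
shift [-0.3734 -1.1063  0.0171] turn z 0.0196 tilt z [-2.e-04 -2.e-04 -1.e+00] pos [0.6463 0.1897 0.2034] yaw 0.083 j7 -0.13
shift [-0.3733 -1.1062  0.7971] turn z 0.0196 tilt z [-2.e-04 -2.e-04 -1.e+00] pos [0.6463 0.1897 0.2034] yaw 0.083 j7 -0.13
```

>>> {"method": "send_rows", "body": {"plan": [[[0, 0, 0.02, -0.037, -0.11, 0, 0.75], [0, 0, 0, -0.048, -0.143, 0, 0.75], [0, 0, 0, -0.048, -0.143, 0, 0.75], [0, 0, 0, -0.048, -0.143, 0, 0.75], [0, 0, 0, -0.048, -0.143, 0, 0.75], [0, 0, 0, -0.048, -0.143, 0, 0.75], [0, 0, 0, -0.048, -0.143, 0, 0.75], [0, 0, 0, -0.048, -0.138, 0, 0.75], [0, 0, 0, 0, 0, 0, 0.75], [0, 0, 0, 0, 0, 0, 0.75]]]}}

```text
clock: 6.98
position: [0.4293, 0.1027, 0.2022]
ee_rot: [0.688, 0.726, 0.001, -0.0]
ft_force: [0.8, 0.4, 0.6]
grip_width: 0.749
grasp_force: 0.0
```

```bash
python3 - <<'E'
from h import *
go(.432,.0968,.044,-1.517+1.571)
r=lambda i,s:cv2.resize(i,s,interpolation=cv2.INTER_CUBIC)
t=optics.camera("top");s=optics.camera("scene")
cv2.imwrite("pics/p1.png",np.vstack([r(t[155:205,210:330],(720,300)),r(s[310:390,290:430],(720,411))[:299]])[:,:,::-1])
E
```

```text
shift [-0.0317  0.011   0.7907] turn z -0.0004 tilt z [ 0.0011  0.0021 -1.    ] pos [0.4293 0.1027 0.2022] yaw 0.053 j7 -0.31
```

View pics/p1.png

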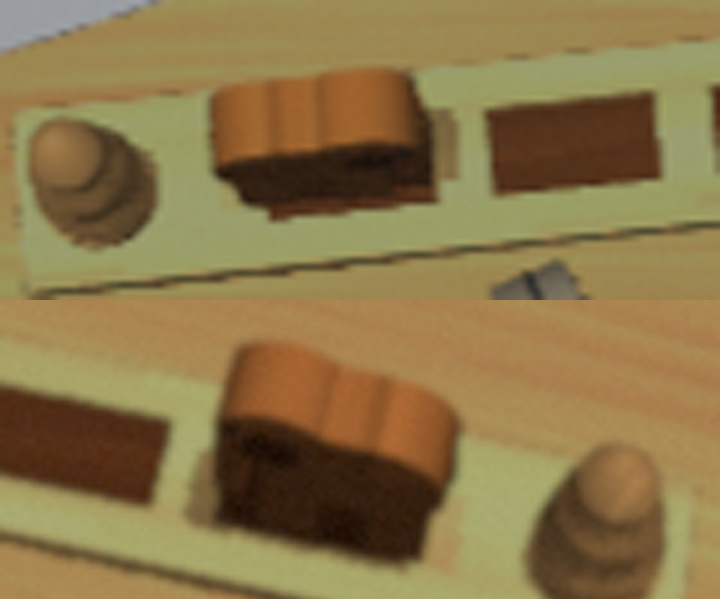

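```bash
cat >> h.py <<'E'
def fitxy(k,th,views,z0=.012):
    x0=ray(views[0][0],np.mean(views[0][1],0),z0+.04)[0,:2];
    for vs in ([v] for v in views) if len(views)<2 else ([views[0]],[views[1]],views):
        def f(v):
            t=0
            for n,p in vs:
                p=cv2.convexHull(np.float32(p))[:,0];b=boxhull(n,*v,th,*S[k][:2],z0);I=cv2.intersectConvexConvex(p,b)[0];t-=I/(cv2.contourArea(p)+cv2.contourArea(b)-I)
            return t
        r=minimize(f,x0,method="Nelder-Mead",options=dict(initial_simplex=[x0,x0+[.01,0],x0+[0,.01]]));print(k,[n for n,_ in vs],r.x.round(4),round(-r.fun,2))
E
python3 - <<'E'
from h import *
T=(np.array([(212,95),(240,85),(410,68),(418,75),(432,140),(435,185),(330,202),(245,205),(218,165)])+.5)/6-.5+[210,155]
C=(np.array([(245,342),(280,345),(458,410),(455,440),(420,560),(222,525),(217,425)])-[0,300]+.5)/5.1429-.5+[290,310]
fitxy("a",-1.487,[("top",T),("scene",C)])
c=np.array([.6462,.187]);u=np.array([np.cos(-1.487),np.sin(-1.487)])
for h in(.012,.03,.06,.09,.104):
    for e in(-1,1): 
        p=[*(c+u*.043*e),h]; print(h,e,((proj("top",p)-[210,155]+.5)*6-.5).round(),((proj("scene",p)-[290,310]+.5)*5.1429-.5+[0,300]).round())
E
```

```text
a ['top'] [0.6448 0.1861] 0.86
a ['scene'] [0.6484 0.1924] 0.85
a ['top', 'scene'] [0.6476 0.1922] 1.7
0.012 -1 [[247. 178.]] [[423. 523.]]
0.012 1 [[449. 158.]] [[202. 474.]]
0.03 -1 [[240. 168.]] [[427. 503.]]
0.03 1 [[445. 147.]] [[202. 454.]]
0.06 -1 [[229. 150.]] [[434. 468.]]
0.06 1 [[439. 129.]] [[202. 419.]]
0.09 -1 [[216. 131.]] [[441. 432.]]
0.09 1 [[432. 109.]] [[202. 381.]]
0.104 -1 [[210. 122.]] [[444. 414.]]
0.104 1 [[429. 100.]] [[202. 363.]]
```

Elephant a stands upright on mark_1, in line and within roughly 5 mm. Next, c.

>>> {"method": "send_rows", "body": {"plan": [[[0, 0, 0, -0.032, 0.011, 0.05, 0.75], [0, 0, 0, 0, 0, 0.15, 0.75], [0, 0, 0, 0, 0, 0.15, 0.75], [0, 0, 0, 0, 0, 0.15, 0.75], [0, 0, 0, 0, 0, 0.13, 0.75], [0, 0, 0, 0, 0, 0.1, 0.75], [0, 0, 0, 0, 0, 0.06, 0.75], [0, 0, 0, 0, 0, 0, 0.75], [0, 0, 0, 0, 0, 0, 0.5], [0, 0, 0, 0, 0, 0, 0.3], [0, 0, 0, 0, 0, 0, 0.2], [0, 0, 0, 0, 0, 0, 0.2], [0, 0, 0, 0, 0, 0, 0.2], [0, 0, 0, 0, 0, 0, 0.2]]]}}

```text
clock: 8.25
position: [0.4332, 0.0969, 0.0443]
ee_rot: [0.688, 0.726, 0.001, 0.0]
ft_force: [0.0, -0.5, 6.3]
grip_width: 0.344
grasp_force: 30.7
```

```bash
python3 - <<'E'
from h import *
o=get_obs();p=o["position"]
go(.6622,-.0044,p[2]+.0125,-1.487+1.571)
E
```

```text
shift [-0.5668  1.1165 -0.0611] turn z -0.0203 tilt z [ 0.0016  0.001  -1.    ] pos [0.4332 0.0969 0.0443] yaw 0.054 j7 -0.17
```

>>> {"method": "send_rows", "body": {"plan": [[[0, 0, 0, 0, 0, -0.05, 0.2], [0, 0, 0, 0, 0, -0.1, 0.2], [0, 0, 0, 0, 0, -0.15, 0.2], [0, 0, 0, 0, 0, -0.15, 0.2], [0, 0, 0, 0, 0, -0.15, 0.2], [0, 0, 0, -0.03, 0.06, -0.1, 0.2], [0, 0, 0, -0.065, 0.126, 0, 0.2], [0, 0, 0, -0.071, 0.14, 0, 0.2], [0, 0, 0, -0.071, 0.14, 0, 0.2], [0, 0, 0, -0.071, 0.14, 0, 0.2], [0, 0, 0, -0.071, 0.14, 0, 0.2], [0, 0, 0, -0.071, 0.14, 0, 0.2], [0, 0, 0, -0.071, 0.14, 0, 0.2], [0, 0, 0, -0.046, 0.09, 0, 0.2], [0, 0, -0.02, 0, 0, 0, 0.2], [0, 0, 0, 0, 0, 0, 0.2], [0, 0, 0, 0, 0, 0, 0.2]]]}}

```text
clock: 9.67
position: [0.6609, -0.0046, 0.1837]
ee_rot: [0.677, 0.736, -0.0, -0.0]
ft_force: [-0.9, 0.4, -0.9]
grip_width: 0.348
grasp_force: 30.1
```

```bash
python3 - <<'E'
from h import *
go(.6622,-.0044,.0568,-1.487+1.571)
E
```

```text
shift [3.000e-04 6.900e-03 6.345e-01] turn z -0.0009 tilt z [-8.e-04  2.e-04 -1.e+00] pos [ 0.6609 -0.0046  0.1837] yaw 0.083 j7 0.21
```

>>> {"method": "send_rows", "body": {"plan": [[[0, 0, 0, 0, 0.007, 0.05, 0.2], [0, 0, 0, 0, 0, 0.12, 0.2], [0, 0, 0, 0, 0, 0.14, 0.2], [0, 0, 0, 0, 0, 0.12, 0.2], [0, 0, 0, 0, 0, 0.1, 0.2], [0, 0, 0, 0, 0, 0.05, 0.2], [0, 0, 0, 0, 0, 0.03, 0.2], [0, 0, 0, 0, 0, 0.02, 0.2], [0, 0, 0, 0, 0, 0.01, 0.2], [0, 0, 0, 0, 0, 0, 0.2], [0, 0, 0, 0, 0, 0, 0.4], [0, 0, 0, 0, 0, 0, 0.6], [0, 0, 0, 0, 0, 0, 0.75], [0, 0, 0, 0, 0, 0, 0.75], [0, 0, 0, 0, 0, -0.1, 0.75], [0, 0, 0, 0, 0, -0.15, 0.75], [0, 0, 0, 0, 0, -0.2, 0.75], [0, 0, 0, 0, 0, -0.2, 0.75]]]}}

```text
clock: 11.17
position: [0.6621, -0.0047, 0.1865]
ee_rot: [0.677, 0.736, -0.001, -0.0]
ft_force: [1.1, 0.4, 0.0]
grip_width: 0.75
grasp_force: 0.0
```

```bash
python3 - <<'E'
from h import *
go(.4733,-.0713,.18,-.01+1.571)
E
```

```text
shift [-0.2535 -0.9684  0.0342] turn z -0.9852 tilt z [-1.5e-03 -3.0e-04 -1.0e+00] pos [ 0.6621 -0.0047  0.1865] yaw 0.083 j7 0.21
```

>>> {"method": "send_rows", "body": {"plan": [[[0, 0, 0, -0.03, -0.12, 0, 0.75], [0, 0, 0, -0.037, -0.142, 0, 0.75], [0, 0, 0, -0.037, -0.142, 0, 0.75], [0, 0, 0, -0.037, -0.142, 0, 0.75], [0, 0, 0, -0.037, -0.142, 0, 0.75], [0, 0, 0, -0.037, -0.142, 0, 0.75], [0, 0, 0, -0.037, -0.138, 0, 0.75], [0, 0, -0.076, 0, 0, 0, 0.75], [0, 0, -0.076, 0, 0, 0, 0.75], [0, 0, -0.076, 0, 0, 0, 0.75], [0, 0, -0.076, 0, 0, 0, 0.75], [0, 0, -0.076, 0, 0, 0, 0.75], [0, 0, -0.076, 0, 0, 0, 0.75], [0, 0, -0.076, 0, 0, 0, 0.75], [0, 0, -0.076, 0, 0, 0, 0.75], [0, 0, -0.076, 0, 0, 0, 0.75], [0, 0, -0.076, 0, 0, 0, 0.75], [0, 0, -0.076, 0, 0, 0, 0.75], [0, 0, -0.076, 0, 0, 0, 0.75], [0, 0, -0.073, 0, 0, 0, 0.75]]]}}

```text
clock: 12.83
position: [0.4741, -0.0711, 0.1857]
ee_rot: [0.002, 1.0, 0.0, 0.0]
ft_force: [0.4, -0.4, -0.1]
grip_width: 0.748
grasp_force: 0.0
```

```bash
python3 - <<'E'
from h import *
go(.4733,-.0713,.036,-.01+1.571)
E
```

```text
shift [ 0.0043 -0.0013  0.7486] turn z 0.0036 tilt z [ 5.e-04  3.e-04 -1.e+00] pos [ 0.4741 -0.0711  0.1857] yaw 1.566 j7 1.65
```

>>> {"method": "send_rows", "body": {"plan": [[[0, 0, 0.004, 0.004, -0.001, 0.05, 0.75], [0, 0, 0, 0, 0, 0.12, 0.75], [0, 0, 0, 0, 0, 0.14, 0.75], [0, 0, 0, 0, 0, 0.14, 0.75], [0, 0, 0, 0, 0, 0.13, 0.75], [0, 0, 0, 0, 0, 0.1, 0.75], [0, 0, 0, 0, 0, 0.065, 0.75], [0, 0, 0, 0, 0, 0, 0.75], [0, 0, 0, 0, 0, 0, 0.5], [0, 0, 0, 0, 0, 0, 0.3], [0, 0, 0, 0, 0, 0, 0.2], [0, 0, 0, 0, 0, 0, 0.2], [0, 0, 0, 0, 0, 0, 0.2], [0, 0, 0, 0, 0, 0, 0.2]]]}}

```text
clock: 14.0
position: [0.4741, -0.0712, 0.0376]
ee_rot: [0.008, 1.0, 0.0, 0.001]
ft_force: [-1.5, -0.6, 7.4]
grip_width: 0.349
grasp_force: 30.2
```

```bash
python3 - <<'E'
from h import *
o=get_obs();p=o["position"]
go(.6703,-.1001,p[2]+.0125,-1.487+1.571)
E
```

```text
shift [-0.9834 -0.1286 -0.0606] turn z 0.9803 tilt z [ 2.e-03  5.e-04 -1.e+00] pos [ 0.4741 -0.0712  0.0376] yaw 1.554 j7 1.79
```

>>> {"method": "send_rows", "body": {"plan": [[[0, 0, 0, 0, 0, -0.05, 0.2], [0, 0, 0, 0, 0, -0.1, 0.2], [0, 0, 0, 0, 0, -0.15, 0.2], [0, 0, 0, 0, 0, -0.15, 0.2], [0, 0, 0, 0, 0, -0.15, 0.2], [0, 0, 0, 0, 0, -0.1, 0.2], [0, 0, 0.06, 0, 0, 0, 0.2], [0, 0, 0.078, 0, 0, 0, 0.2], [0, 0, 0.078, 0, 0, 0, 0.2], [0, 0, 0.078, 0, 0, 0, 0.2], [0, 0, 0.078, 0, 0, 0, 0.2], [0, 0, 0.078, 0, 0, 0, 0.2], [0, 0, 0.078, 0, 0, 0, 0.2], [0, 0, 0.078, 0, 0, 0, 0.2], [0, 0, 0.078, 0, 0, 0, 0.2], [0, 0, 0.078, 0, 0, 0, 0.2], [0, 0, 0.078, 0, 0, 0, 0.2], [0, 0, 0.078, 0, 0, 0, 0.2], [0, 0, 0.062, 0, 0, 0, 0.2], [0, 0, 0, 0, 0, 0, 0.2]]]}}

```text
clock: 15.67
position: [0.4732, -0.0713, 0.1772]
ee_rot: [0.678, 0.735, 0.0, 0.0]
ft_force: [-0.2, -0.2, 0.9]
grip_width: 0.344
grasp_force: 29.3
```

```bash
python3 - <<'E'
from h import *
go(.6703,-.1001,.18,-1.487+1.571)
E
```

```text
shift [-0.2225  0.971  -0.0132] turn z -0.0026 tilt z [ 7.e-04  4.e-04 -1.e+00] pos [ 0.4732 -0.0713  0.1772] yaw 0.08 j7 0.18
```

>>> {"method": "send_rows", "body": {"plan": [[[0, 0, -0.003, -0.015, 0.065, 0, 0.2], [0, 0, 0, -0.03, 0.13, 0, 0.2], [0, 0, 0, -0.03, 0.13, 0, 0.2], [0, 0, 0, -0.03, 0.13, 0, 0.2], [0, 0, 0, -0.03, 0.13, 0, 0.2], [0, 0, 0, -0.03, 0.13, 0, 0.2], [0, 0, 0, -0.03, 0.13, 0, 0.2], [0, 0, 0, -0.0275, 0.127, 0, 0.2], [0, 0, 0, 0, 0, 0.05, 0.2], [0, 0, 0, 0, 0, 0.12, 0.2], [0, 0, 0, 0, 0, 0.12, 0.2], [0, 0, 0, 0, 0, 0.1, 0.2], [0, 0, 0, 0, 0, 0.05, 0.2], [0, 0, 0, 0, 0, 0, 0.2], [0, 0, 0, 0, 0, 0, 0.2]]]}}

```text
clock: 16.92
position: [0.6708, -0.0981, 0.0892]
ee_rot: [0.674, 0.738, -0.0, 0.0]
ft_force: [-0.4, -0.2, 0.8]
grip_width: 0.347
grasp_force: 29.4
```

```bash
python3 - <<'E'
from h import *
go(.6703,-.1001,.0501,-1.487+1.571)
E
```

```text
shift [-0.0095 -0.0035  0.1954] turn z 0.0045 tilt z [ 0.e+00 -1.e-04 -1.e+00] pos [ 0.6708 -0.0981  0.0892] yaw 0.091 j7 0.43
```

>>> {"method": "send_rows", "body": {"plan": [[[0, 0, 0.004, -0.009, -0.003, 0.03, 0.2], [0, 0, 0, 0, 0, 0.06, 0.2], [0, 0, 0, 0, 0, 0.05, 0.2], [0, 0, 0, 0, 0, 0.03, 0.2], [0, 0, 0, 0, 0, 0.02, 0.2], [0, 0, 0, 0, 0, 0.008, 0.2], [0, 0, 0, 0, 0, 0, 0.2], [0, 0, 0, 0, 0, 0, 0.4], [0, 0, 0, 0, 0, 0, 0.6], [0, 0, 0, 0, 0, 0, 0.75], [0, 0, 0, 0, 0, 0, 0.75], [0, 0, 0, 0, 0, -0.1, 0.75], [0, 0, 0, 0, 0, -0.15, 0.75], [0, 0, 0, 0, 0, -0.2, 0.75], [0, 0, 0, 0, 0, -0.2, 0.75]]]}}

```text
clock: 18.17
position: [0.6697, -0.1, 0.1797]
ee_rot: [0.677, 0.736, -0.001, -0.001]
ft_force: [1.1, 0.1, 0.5]
grip_width: 0.75
grasp_force: 0.0
```

```bash
python3 - <<'E'
from h import *
go(.4365,-.265,.18,-2.12+1.571)
E
```

```text
shift [-7.2530e-01 -1.2307e+00  6.0000e-04] turn z 0.4215 tilt z [-1.8e-03 -1.0e-04 -1.0e+00] pos [ 0.6697 -0.1     0.1797] yaw 0.083 j7 0.39
```

>>> {"method": "send_rows", "body": {"plan": [[[0, 0, 0, -0.04, -0.07, 0, 0.75], [0, 0, 0, -0.08, -0.136, 0, 0.75], [0, 0, 0, -0.08, -0.136, 0, 0.75], [0, 0, 0, -0.08, -0.136, 0, 0.75], [0, 0, 0, -0.08, -0.136, 0, 0.75], [0, 0, 0, -0.08, -0.136, 0, 0.75], [0, 0, 0, -0.08, -0.136, 0, 0.75], [0, 0, 0, -0.08, -0.136, 0, 0.75], [0, 0, 0, -0.08, -0.136, 0, 0.75], [0, 0, 0, -0.045, -0.073, 0, 0.75], [0, 0, 0.07, 0, 0, 0, 0.75], [0, 0, 0.07, 0, 0, 0, 0.75], [0, 0, 0.07, 0, 0, 0, 0.75], [0, 0, 0.07, 0, 0, 0, 0.75], [0, 0, 0.07, 0, 0, 0, 0.75], [0, 0, 0.07, 0, 0, 0, 0.75], [0, 0, 0, 0, 0, 0, 0.75], [0, 0, 0, 0, 0, 0, 0.75]]]}}

```text
clock: 19.67
position: [0.4375, -0.2648, 0.1789]
ee_rot: [0.871, 0.492, 0.0, 0.0]
ft_force: [-0.3, -0.1, 0.4]
grip_width: 0.75
grasp_force: 0.0
```

```bash
python3 - <<'E'
from h import *
go(.4365,-.265,.055,-2.12+1.571)
r=lambda i,s:cv2.resize(i,s,interpolation=cv2.INTER_CUBIC)
t=optics.camera("top");s=optics.camera("scene")
cv2.imwrite("pics/p2.png",np.vstack([r(t[140:205,280:440],(800,325)),r(s[270:380,140:420],(700,275))[:, :] if 0 else cv2.copyMakeBorder(r(s[275:380,140:430],(750,272)),0,0,0,50,0)])[:,:,::-1])
E
```

```text
shift [-0.0034 -0.0037  0.6197] turn z 0.0041 tilt z [ 1.e-04  0.e+00 -1.e+00] pos [ 0.4375 -0.2648  0.1789] yaw -0.543 j7 0.05
```

View pics/p2.png

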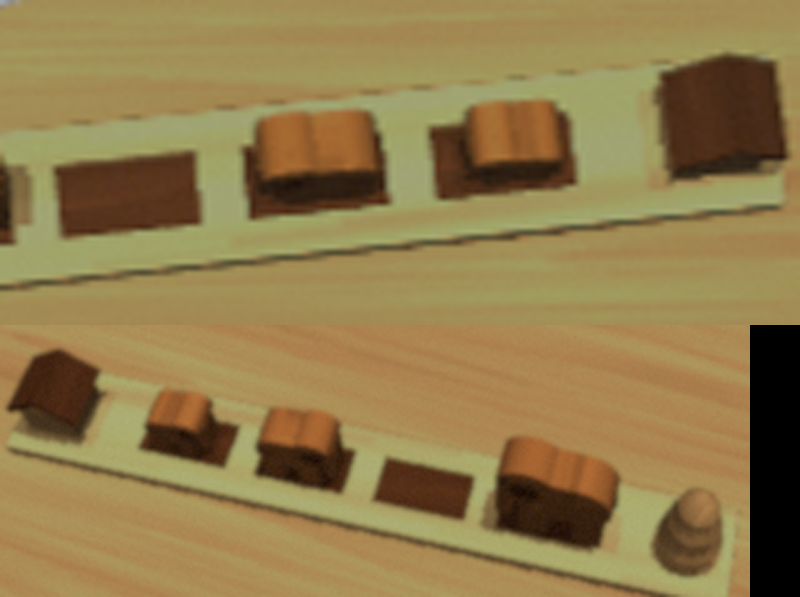

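c and d stand upright on their marks (top crop c mid about x=318 on mark 247–387; d mid about 515 before parallax, on mark 432–577). Now b.

>>> {"method": "send_rows", "body": {"plan": [[[0, 0, 0.004, -0.003, -0.004, 0.05, 0.75], [0, 0, 0, 0, 0, 0.12, 0.75], [0, 0, 0, 0, 0, 0.14, 0.75], [0, 0, 0, 0, 0, 0.14, 0.75], [0, 0, 0, 0, 0, 0.1, 0.75], [0, 0, 0, 0, 0, 0.07, 0.75], [0, 0, 0, 0, 0, 0, 0.75], [0, 0, 0, 0, 0, 0, 0.5], [0, 0, 0, 0, 0, 0, 0.3], [0, 0, 0, 0, 0, 0, 0.2], [0, 0, 0, 0, 0, 0, 0.2], [0, 0, 0, 0, 0, 0, 0.2], [0, 0, 0, 0, 0, 0, 0.2]]]}}

```text
clock: 20.85
position: [0.4368, -0.2653, 0.0557]
ee_rot: [0.873, 0.488, 0.001, 0.0]
ft_force: [-1.3, -0.1, 6.8]
grip_width: 0.349
grasp_force: 34.7
```

```bash
python3 - <<'E'
from h import *
o=get_obs();p=o["position"]
go(.6543,.0913,p[2]+.0125,-1.487+1.571)
r=lambda i,s:cv2.resize(i,s,interpolation=cv2.INTER_CUBIC)
t=optics.camera("top");s=optics.camera("scene")
cv2.imwrite("pics/g2.png",np.hstack([r(t[230:290,425:485],(400,400)),r(s[160:250,150:240],(400,400))])[:,:,::-1])
E
```

```text
shift [ 2.0885 -0.0093 -0.0609] turn z -0.4242 tilt z [ 1.5e-03 -1.0e-04 -1.0e+00] pos [ 0.4368 -0.2653  0.0557] yaw -0.552 j7 0.19
```

View pics/g2.png

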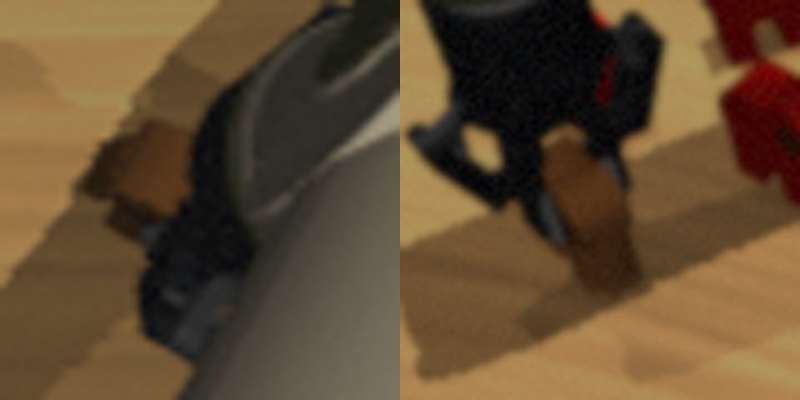

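b is held squarely between the pads.

>>> {"method": "send_rows", "body": {"plan": [[[0, 0, 0, 0, 0, -0.05, 0.2], [0, 0, 0, 0, 0, -0.1, 0.2], [0, 0, 0, 0, 0, -0.15, 0.2], [0, 0, 0, 0, 0, -0.15, 0.2], [0, 0, 0, 0, 0, -0.15, 0.2], [0, 0, 0, 0.06, 0, -0.1, 0.2], [0, 0, 0, 0.12, 0, 0, 0.2], [0, 0, 0, 0.16, 0, 0, 0.2], [0, 0, 0, 0.16, 0, 0, 0.2], [0, 0, 0, 0.16, 0, 0, 0.2], [0, 0, 0, 0.16, 0, 0, 0.2], [0, 0, 0, 0.16, 0, 0, 0.2], [0, 0, 0, 0.16, 0, 0, 0.2], [0, 0, 0, 0.16, 0, 0, 0.2], [0, 0, 0, 0.16, 0, 0, 0.2], [0, 0, 0, 0.16, 0, 0, 0.2], [0, 0, 0, 0.16, 0, 0, 0.2], [0, 0, 0, 0.16, 0, 0, 0.2], [0, 0, 0, 0.1, 0, 0, 0.2], [0, 0, 0, 0.05, 0, 0, 0.2]]]}}

```text
clock: 22.62
position: [0.6561, 0.0944, 0.1949]
ee_rot: [0.872, 0.489, -0.0, -0.0]
ft_force: [-0.4, 0.7, -1.2]
grip_width: 0.346
grasp_force: 33.7
```

>>> {"method": "send_rows", "body": {"plan": [[[0, 0, -0.06, 0, 0, 0, 0.2], [0, 0, -0.075, 0, 0, 0, 0.2], [0, 0, -0.075, 0, 0, 0, 0.2], [0, 0, -0.075, 0, 0, 0, 0.2], [0, 0, -0.075, 0, 0, 0, 0.2], [0, 0, -0.064, 0, 0, 0, 0.2], [0, 0, 0, 0, 0, 0, 0.2], [0, 0, 0, 0, 0, 0, 0.2]]]}}

```text
clock: 23.28
position: [0.6553, 0.0896, 0.1955]
ee_rot: [0.679, 0.735, 0.0, 0.0]
ft_force: [0.4, -0.3, -1.4]
grip_width: 0.345
grasp_force: 33.7
```

```bash
python3 - <<'E'
from h import *
go(.6543,.0913,.068,-1.487+1.571)
E
```

```text
shift [ 0.0089 -0.0046  0.6373] turn z -0.0032 tilt z [ 2.e-04 -2.e-04 -1.e+00] pos [0.6553 0.0896 0.1955] yaw 0.079 j7 0.05
```

>>> {"method": "send_rows", "body": {"plan": [[[0, 0, -0.003, 0.009, -0.005, 0.05, 0.2], [0, 0, 0, 0, 0, 0.12, 0.2], [0, 0, 0, 0, 0, 0.14, 0.2], [0, 0, 0, 0, 0, 0.12, 0.2], [0, 0, 0, 0, 0, 0.1, 0.2], [0, 0, 0, 0, 0, 0.05, 0.2], [0, 0, 0, 0, 0, 0.03, 0.2], [0, 0, 0, 0, 0, 0.02, 0.2], [0, 0, 0, 0, 0, 0.012, 0.2], [0, 0, 0, 0, 0, 0, 0.2], [0, 0, 0, 0, 0, 0, 0.4], [0, 0, 0, 0, 0, 0, 0.6], [0, 0, 0, 0, 0, 0, 0.75], [0, 0, 0, 0, 0, 0, 0.75], [0, 0, 0, 0, 0, -0.1, 0.75], [0, 0, 0, 0, 0, -0.15, 0.75], [0, 0, 0, 0, 0, -0.2, 0.75], [0, 0, 0, 0, 0, -0.2, 0.75]]]}}

```text
clock: 24.78
position: [0.6538, 0.0922, 0.1975]
ee_rot: [0.675, 0.737, -0.001, -0.0]
ft_force: [1.6, 0.3, 0.5]
grip_width: 0.754
grasp_force: 0.0
```

>>> {"method": "send_rows", "body": {"plan": [[[0, 0, 0, 0, -0.1, 0, 0.75], [0, 0, 0, 0, -0.16, 0, 0.75], [0, 0, 0, 0, -0.16, 0, 0.75], [0, 0, 0, 0, -0.16, 0, 0.75], [0, 0, 0, 0, -0.16, 0, 0.75], [0, 0, 0, 0, -0.16, 0, 0.75], [0, 0, 0, 0, -0.1, 0, 0.75], [0, 0, 0, 0, 0, 0, 0.75]]]}}

```text
clock: 25.45
position: [0.4521, 0.0746, 0.1966]
ee_rot: [0.675, 0.738, 0.0, -0.001]
ft_force: [-0.2, 0.2, -0.2]
grip_width: 0.754
grasp_force: 0.0
```

```bash
python3 - <<'E'
from h import *
t=optics.camera("top");s=optics.camera("scene")
# axis line of each mark +-L/2 footprint drawn at plank level, and box hulls, at ideal poses
r=lambda i:cv2.resize(i,None,fx=4,fy=4,interpolation=cv2.INTER_CUBIC)
T=r(t[140:205,240:400]).copy();C=r(s[280:375,180:380]).copy()
for i,k in enumerate("abcd"):
    x,y=.6462+.00804*i,.187-.0957*i
    for im,n,o in((T,"top",(240,140)),(C,"scene",(180,280))):
        b=(boxhull(n,x,y,-1.487,*S[k][:2],.012)-o+.5)*4-.5
        cv2.polylines(im,[(b*16).astype(int)],True,(0,255,255),1,shift=4)
T=cv2.copyMakeBorder(T,0,0,0,160,0);cv2.imwrite("pics/fin.png",cv2.resize(np.vstack([T,C]),None,fx=.93,fy=.93)[:,:,::-1])
E
```

```text
(no output)
```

View pics/fin.png

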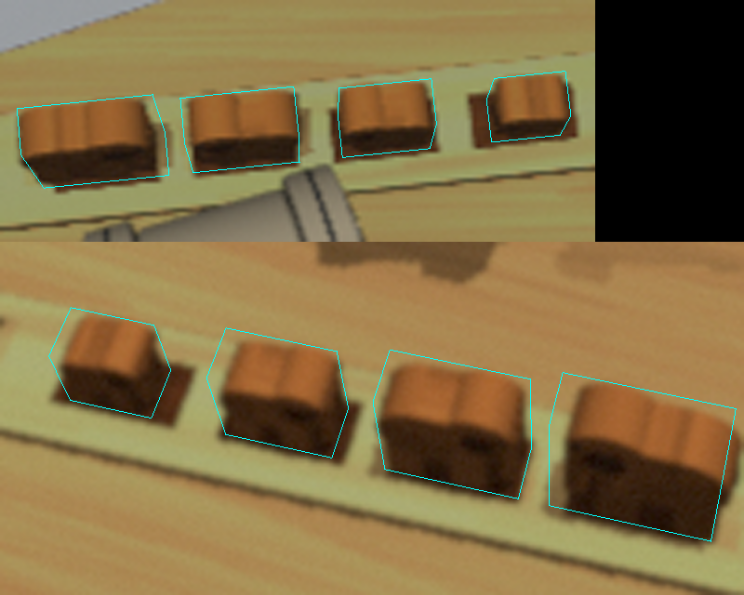

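All four stand upright on their marks, in order a, b, c, d from the tree. Each outline lies within a few mm of its ideal box, and the arm is clear.

```bash
python3 -c "
from workcell import job
print(job.hand_in())"
```

```text
the job is handed in; nothing more can be done
None
```

The four elephants stand upright on the marks in the order a, b, c, d from tree to hut, each within about 5 mm of its mark's centre by my final camera check; the arm never went near the tumbler, and the job is handed in at about 26 s, though the interface gave no verdict.

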